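# Measure a copper busbar in the inclined bench micrometer

## Robot

A 6-joint arm with a two-finger parallel gripper is mounted at the origin on the work surface. World frame = base frame: x ahead of the robot, y to its left, z up, the work surface at z = 0. Lengths are in m, angles in rad, forces in N, time in s.
With the tool pointing down it reaches from about 0.275 to 0.725 m from the base axis. Payload 15.9 kg.
Tool frame: the origin (TCP) lies between the finger pads; the fingertips stand 22 mm ahead of it and the grasp point (between the pads) lies 3 mm ahead of it; z points along the fingers, y is the line along which they close (so a half turn about z gives the same grasp; the last joint's range is limited). The gripper opens to 85 mm and grips with 20 to 120 N. Pads are 22 mm wide; open, the fingers measure 114 mm over their backs; the gripper's body (76 mm by 85 mm) begins 54 mm behind the grasp point. The pads swing forward as they close: fully open they stand 13 mm farther back than shut.
Start: joints at [1.203, 0.213, -0.034, 1.323, 0, 1.571], TCP at [0.18, 0.467, 0.253] pointing down, gripper open.
Joint ranges: [-2.98, 2.98], [-0.74, 1.72], [-1.14, 1.35], [-2.1, 2.04], [-1.57, 1.44], [-3.14, 3.14]. Speed limits (rad/s): [1.89, 1.89, 2.39, 2.57, 3.14, 3.14].

## Interface

Orientations are given as a unit quaternion [w, x, y, z].
In Python, from workcell import ctrl, imaging, finish_job, nets gives the robot as it stands. The module is installed in compiled form; this text tells all that it offers.
- The arm moves only by the tool drive_tool, never from a script. Its argument "increments" is a list of rows, each an object of numbers: "dx", "dy", "dz": the shift along the world's x, y, z in units of 0.02 m (1.0 is 0.02 m); "spin": the turn about the world's z in units of 5 degrees (1.0 is 5 degrees). A call has 1 to 12 rows; each row shifts and turns the commanded pose from where the row before left it; what a row does not reach is not made up. A row lasts 1/12 s, in which the tool goes at most 41.7 mm and 7.16 degrees, less where a joint would pass 70% of its speed; a pose out of reach is approached as far as the arm can. A call with a number of a shift or a turn outside -1 to 1 is refused whole. A call with a gripper value outside its range is refused whole. "hand" is the finger opening in mm, from 0 to 85.4, set as the call begins (left out, the last holds). The fingers move at their own pace and stop on an object; "force" is the grip in N (left out, the last holds). Time passes only in rows, so rows that do not move let the fingers close. It gives the time, the measured TCP pose, the force, the opening and the grip force at its end, in the units of the state.
- ctrl.sense(): the state, without advancing time (a new reading comes with each control period).
- imaging.read_camera(name): name is "scene" or "side" or "wrist"; returns a dict with "img" (400x640x3 uint8, red, green, blue), "z_map" (400x640 float32, m along the optical axis (not along the pixel's ray), 0 where there is no reading), "mtx" (3x3 intrinsics, pixels), "view" (4x4, takes a point from world to camera coordinates). Camera axes: x right, y up, looking along -z (the intrinsics and any distortion apply to the point x, -y, -z); pixel columns grow to the right and rows downward; lengths in m; the calibration is good to about 2 mm. A picture is of the moment at which its call begins.
- finish_job(): hands the job in; it is judged then, once.
Trained networks look in the newest picture that a camera, given by its name, has taken for a name from the list of things; names that differ only in an ending like _2 or _b are one class to them, and where a whole thing is asked for, a point or a joint stands for the part that bears it (a point fixed in the world has none). Each returns a list of dicts, best first, with "conf" (0 to 1); they miss things now and then, are a little off and sometimes report something else, mostly with a low value. They report only what shows in the picture. A call takes as long as a camera call.
- nets.boxes_of(query, camera): "bbox" ([left, top, right, bottom] in pixels, round what is visible of it).
- nets.cut_out(query, camera): "region" (400x640 bool, what is visible of it) and "bbox" ([left, top, right, bottom] in pixels, round what is visible of it).
- nets.tip_of(query, camera): "centre" ([column, row] in pixels: a listed point, or the origin of a listed thing).
The state is a dict: "time": time; "joint_pos": joint angles; "dq": joint speeds; "joint_torque": joint torques, N m; "ee_pos": TCP position; "tcp_rot": TCP orientation; "force": force on the tool from outside, world axes, zero at the start; "moment": the same for the moment, N m; "width": finger opening in m; "grip_force": force on a finger pad.
Only numpy, scipy, OpenCV 4.12 (cv2) and the standard library are available. Lean on these libraries where they do the work, as an engineer would, in place of code of your own. Each camera call takes 0.05 s, during which the arm holds its last target. There are 200 camera calls.

## Task

Lay the copper bar in the sloping cradle of the bench micrometer, across both rests and roughly centred, with one end under the spindle. Turn the ratchet thimble clockwise until the spindle has closed on the bar and the ratchet has clearly slipped, and only then press down the red hold button on the read-out and let go. Leave the bar clamped in the micrometer and leave the aluminium bar, the solder spool and the tub alone.

Things in the scene. Friction and masses are not known exactly. Their poses are not given: they have to be found in the camera images.
- copper_bar: loose copper-coloured flat bar with two dark bolt holes, 24 (x) x 180 (y) x 12 (z) mm, 0.45 kg, starts lying flat on the blue mat; origin at the centre of its underside, y along its length, z up
- copper_bar_mid (a point): the middle of the copper bar, 6 mm above its underside
- alu_bar: loose aluminium bar of the same size lying on the same mat, not to be moved; origin at the centre of its underside, y along its length
- gauge: inclined bench micrometer, grey cast frame bolted down: base plate 180 x 220 x 14 mm; origin on the table under the cradle's middle, x points to the back (up the slope, away from the robot), y along the cradle, z up
- cradle: sloping cradle of the micrometer, tilted 30 deg. Origin midway between its two rests on their upper face, 85 mm over the table; z square to the rests (up and towards the robot), y level along the bar's seat, x up the slope. Rests at y = -75 and +75 mm, 30 mm wide in y, face z = 0 from x = -13 to 26 mm; open space between them. Seated bar: along y, middle at about x 0, y 0, z 6 mm
- anvil (a point): centre of the upper face of the rest under the spindle (cradle x 0, y -75, z 0 mm). Both rests have a ledge 6 mm high along the low edge, inner face at x = -13 mm, that keeps the bar from sliding down. Over this rest stands a blue head: cradle x -18 to 54, y -92 to -58, z 50 to 80 mm, on a grey column at x = 32 to 54 mm
- spindle: steel spindle with a brass foot 16 mm across that slides out of the blue head straight down on to the anvil (along the cradle's -z), without turning; origin at the centre of the foot's face. It starts 20 to 25 mm above the anvil and a force of about 8 N is on the bar when the ratchet slips. The clamp holds when let go
- cap_mid (a point): middle of the ratchet thimble: a knurled aluminium cap, 30 mm diameter, 45 mm long, above the head; at cradle x 0, y -75, z 124 mm (cap from z 99 to 144). Its axis is the cradle's z, 30 deg from vertical, its top leaning to the robot. It does not move along its axis when turned. A red line marks its end; a dark collar and steel sleeve are below it
- screw (a joint): angle of the screw (dark collar just under the cap), rad; 0 = spindle 25 mm above the anvil; grows as the cap is turned clockwise, looking down on the cap's end; each rad moves the spindle 6 mm towards the anvil. Turns with the cap at 0.07 N m until the spindle is stopped
- ratchet (a joint): angle by which the cap has slipped on the screw, rad; starts at 0, grows when the cap is turned clockwise while the screw is stopped; the slip torque is 0.12 N m either way
- readout: black read-out box 90 x 100 x 45 mm fixed to the table, with a green display; origin at the centre of its underside
- hold (a joint): travel of the red hold button on top of the read-out, m; 0 = up, 0.006 = fully down; a spring returns it; fully down takes about 4 N
- hold_top (a point): centre of the red button's top, 32 mm in diameter; pressed straight down
- spool: loose green solder spool, 64 mm in diameter, 38 mm high, upright, not to be moved; origin at the centre of its underside
- tub: loose amber tub with a teal cap, 64 mm in diameter, 60 mm high, not to be moved; origin at the centre of its underside

How it is judged:
By the outcome, as a careful person would: the job done as asked, in the order asked, and still so for the second after the job is handed in, with the robot touching nothing.
It also fails if it takes over 56 s, if anything falls off the work surface, if the arm or the gripper's body presses on something with over 40 N, if the wrist force passes 120 N, or if a joint passes its speed limit or range.

## Working session

There is one attempt and no reset: what is moved stays moved. The work goes in short steps, Python scripts to look and compute and a tool call to move; the robot and the scene stay as the last step left them, time stands still between calls to the robot, and variables do not carry over. Pictures are saved under pics/ and viewed, at most 10 in all, crops included, and the job is handed in when it is done.

Besides the shell and the picture viewer there is one more tool, called after "Call:" by a JSON object that holds its "method" and its "body", one argument or row to a line. drive_tool: Moves the arm, as the interface text tells. Shifts and turns lie within -1 to 1; 1 stands for 0.02 m of shift or 5 degrees of turn. Its arguments: {"type":"object","properties":{"increments":{"type":"array"},"hand":{"type":"number"},"force":{"type":"number"}},"required":["increments"]}

```bash
mkdir -p pics
cat > h.py <<'E'
import numpy as np, cv2
from workcell import ctrl, imaging, finish_job, nets
def ray(c,px):
    K=c["mtx"];V=c["view"];R=V[:3,:3];t=V[:3,3]
    d=np.array([(px[0]-K[0,2])/K[0,0],-(px[1]-K[1,2])/K[1,1],-1.])
    return -R.T@t, R.T@d
def pt(c,px):
    z=c["z_map"][int(round(px[1])),int(round(px[0]))]
    o,d=ray(c,px); return o+d*z
def tri(obs):
    A=np.zeros((3,3));b=np.zeros(3)
    for c,px in obs:
        o,d=ray(c,px);d=d/np.linalg.norm(d);P=np.eye(3)-np.outer(d,d);A+=P;b+=P@o
    X=np.linalg.solve(A,b)
    return X,[np.linalg.norm((np.eye(3)-np.outer(d/np.linalg.norm(d),d/np.linalg.norm(d)))@(X-o)) for o,d in (ray(c,p) for c,p in obs)]
def cloud(c,m):
    v,u=np.nonzero(m&(c["z_map"]>0)); z=c["z_map"][v,u]
    K=c["mtx"];V=c["view"]
    d=np.stack([(u-K[0,2])/K[0,0],-(v-K[1,2])/K[1,1],-np.ones(len(u))],1)*z[:,None]
    return (d-V[:3,3])@V[:3,:3]
def save(c,n): cv2.imwrite(f"pics/{n}.png",c["img"][:,:,::-1])
E
python3 - <<'E'
from h import *
np.set_printoptions(precision=4,suppress=True)
s=ctrl.sense();print(s["ee_pos"],s["tcp_rot"],s["time"])
cs={n:imaging.read_camera(n) for n in("scene","side","wrist")}
for n,c in cs.items():
    save(c,n+"0"); print(n,"cam at",ray(c,(0,0))[0],"zmap ok",(c["z_map"]>0).mean(), c.keys())
for q in["copper_bar","copper_bar_mid","alu_bar","gauge","cradle","anvil","spindle","cap_mid","readout","hold_top","spool","tub"]:
    obs=[]
    for n,c in cs.items():
        r=nets.tip_of(q,n)
        if r:
            p=r[0]["centre"];print(q,n,np.round(p,1),round(r[0]["conf"],2),pt(c,p));
            if r[0]["conf"]>.4: obs.append((c,p))
    if len(obs)>1: print("   TRI",q,*tri(obs))
E
```

```text
[0.1797 0.4663 0.2528] [-0.0001  0.1829  0.9831 -0.0005] 0.0
scene cam at [ 1.2693 -0.1545  1.254 ] zmap ok 0.9958984375 dict_keys(['img', 'z_map', 'mtx', 'view'])
side cam at [ 0.11   -0.9369  0.7347] zmap ok 0.996109375 dict_keys(['img', 'z_map', 'mtx', 'view'])
wrist cam at [0.1126 0.492  0.3725] zmap ok 0.9959765625 dict_keys(['img', 'z_map', 'mtx', 'view'])
copper_bar scene [422.1 200.4] 0.57 [0.5704 0.2936 0.0116]
copper_bar side [279.2 191.5] 0.66 [0.5574 0.2757 0.0013]
   TRI copper_bar [ 0.5625  0.2981 -0.0088] [np.float64(0.00382823478546489), np.float64(0.0038282347854647373)]
copper_bar_mid scene [418.3 199.6] 0.57 [0.5657 0.282  0.0123]
copper_bar_mid side [280.8 189. ] 0.64 [0.5609 0.2708 0.011 ]
   TRI copper_bar_mid [0.5637 0.2829 0.0055] [np.float64(0.0019836594496801855), np.float64(0.0019836594496801655)]
alu_bar scene [408.4 173.3] 0.69 [0.4526 0.281  0.0036]
alu_bar side [239.9 203.5] 0.66 [0.4319 0.2469 0.0128]
   TRI alu_bar [ 0.4427  0.2863 -0.0114] [np.float64(0.0001474944878263697), np.float64(0.0001474944878264103)]
gauge scene [308.5 214.7] 0.64 [ 0.5622 -
[... 983 characters left out ...]
722689), np.float64(0.0023554775657227715)]
hold_top scene [206.2 180.7] 0.63 [ 0.4146 -0.3908  0.0677]
hold_top side [347.1 348.8] 0.74 [ 0.4147 -0.3858  0.0665]
   TRI hold_top [ 0.4143 -0.3895  0.0691] [np.float64(0.0016013798974635128), np.float64(0.001601379897463575)]
spool scene [440.8 228.6] 0.91 [0.6947 0.3114 0.0402]
spool side [303.  173.6] 0.57 [0.6522 0.3192 0.0147]
   TRI spool [ 0.6668  0.3345 -0.0018] [np.float64(0.009067705507722136), np.float64(0.009067705507722193)]
tub scene [402.2 259.7] 0.75 [0.7816 0.1634 0.0544]
tub side [358.7 191.7] 0.93 [0.7415 0.1436 0.017 ]
   TRI tub [ 0.7594  0.1774 -0.0038] [np.float64(0.0018582002200989176), np.float64(0.0018582002200988768)]
```

View pics/scene0.png

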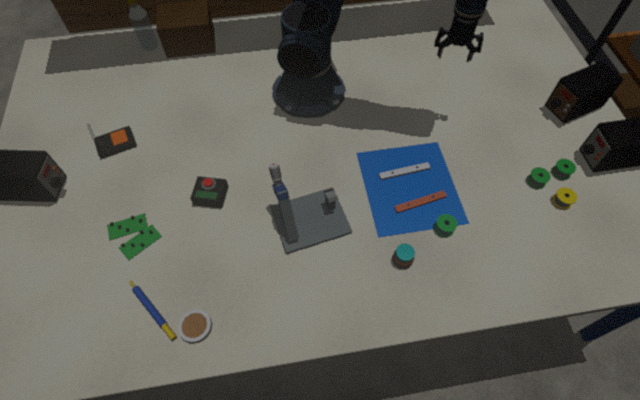

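View pics/side0.png

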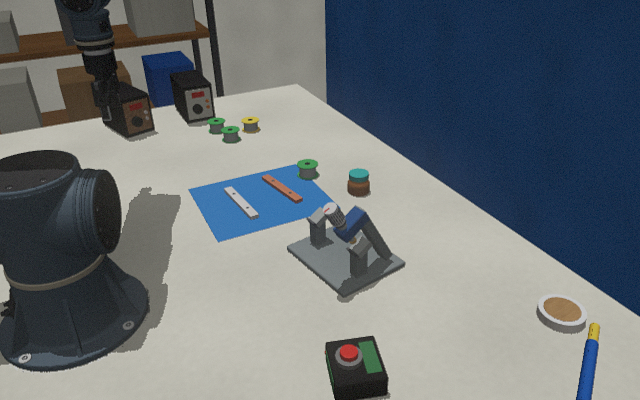

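Run:
```python
from h import *
np.set_printoptions(precision=4,suppress=True)
for n in("scene","side"):
    c=imaging.read_camera(n)
    for q in("copper_bar","alu_bar","gauge"):
        r=nets.cut_out(q,n)
        if not r: print(n,q,None);continue
        m=r[0]["region"]; P=cloud(c,m); print(n,q,r[0]["conf"],m.sum(),r[0]["bbox"])
        if "bar" in q:
            T=P[(P[:,2]>.008)&(P[:,2]<.02)]
            (cx,cy),(w,h),a=cv2.minAreaRect((T[:,:2]*1000).astype(np.float32))
            bx=cv2.boxPoints(((cx,cy),(w,h),a)); e=max((bx[1]-bx[0],bx[2]-bx[1]),key=np.linalg.norm)
            print("  rect",cx,cy,w,h,"dir",np.degrees(np.arctan2(e[1],e[0]))%180,"z med",np.median(T[:,2]),len(T))
        else:
            print("  ",P.min(0),P.max(0))
            # base plate top
            T=P[abs(P[:,2]-.014)<.003]; print("  base rect",cv2.minAreaRect((T[:,:2]*1000).astype(np.float32)),len(T))
```

```text
scene copper_bar 0.57 409 [396.1, 191.2, 444.9, 212.8]
  rect 570.2489624023438 288.26654052734375 27.584707260131836 179.56996154785156 dir 100.787796 z med 0.012106411277322716 339
scene alu_bar 0.6 356 [380.8, 163.6, 428.4, 175.6]
  rect 441.56524658203125 268.5536193847656 28.731407165527344 177.29067993164062 dir 95.60474 z med 0.011671746633403111 291
scene gauge 0.65 3761 [266.3, 163.3, 353.8, 253.7]
   [ 0.376  -0.1983 -0.0017] [0.6838 0.044  0.2178]
  base rect ((577.148681640625, -77.82868194580078), (182.31272888183594, 217.08340454101562), 10.325634956359863) 1910
side copper_bar 0.36 1794 [305.8, 205.5, 372.2, 260.8]
  rect 620.9414672851562 -31.778228759765625 56.250877380371094 129.69790649414062 dir 94.56467 z med 0.01340583241560516 35
side alu_bar 0.94 329 [226.1, 187.6, 257.3, 220.9]
  rect 436.80743408203125 260.56005859375 25.521270751953125 181.0698699951172 dir 94.02781 z med 0.011208027612002241 272
side gauge 0.93 6155 [289.2, 203.1, 406.5, 295.4]
   [ 0.4666 -0.2077 -0.004 ] [0.7023 0.1395 0.2171]
  base rect ((571.25341796875, -84.15707397460938), (179.59852600097656, 221.9384307861328), 10.217516899108887) 2886
```

The scene view shows the copper bar at about (420,201) and the aluminium bar at (405,171). The gauge is at (308,215) with its cap at (276,172), and the red button is at (207,183). The side view agrees: cap (333,212), button (348,352). The network's copper mask in the side view was wrong, because it picked out the gauge. I'll move over the copper bar.

Call:
{"method": "drive_tool", "body": {
  "increments": [
    {"dx":0.96,"dy":-0.45,"dz":-0.1,"spin":-0.58},
    {"dx":0.96,"dy":-0.45,"dz":-0.1,"spin":-0.58},
    {"dx":0.96,"dy":-0.45,"dz":-0.1,"spin":-0.58},
    {"dx":0.96,"dy":-0.45,"dz":-0.1,"spin":-0.58},
    {"dx":0.96,"dy":-0.45,"dz":-0.1,"spin":-0.58},
    {"dx":0.96,"dy":-0.45,"dz":-0.1,"spin":-0.58},
    {"dx":0.96,"dy":-0.45,"dz":-0.1,"spin":-0.58},
    {"dx":0.96,"dy":-0.45,"dz":-0.1,"spin":-0.58},
    {"dx":0.96,"dy":-0.45,"dz":-0.1,"spin":-0.58},
    {"dx":0.96,"dy":-0.45,"dz":-0.1,"spin":-0.58}
  ],
  "hand": 60
}}

```text
time: 3.18
ee_pos: [0.3727, 0.376, 0.2332]
tcp_rot: [0.0, 0.424, 0.905, 0.0]
force: [-0.0, 0.7, 0.1]
width: 0.06
grip_force: 0.0
```

Call:
{"method": "drive_tool", "body": {
  "increments": [
    {"dx":0.96,"dy":-0.45,"dz":-0.1,"spin":-0.58},
    {"dx":0.96,"dy":-0.45,"dz":-0.1,"spin":-0.58},
    {"dx":0.96,"dy":-0.45,"dz":-0.1,"spin":-0.58},
    {"dx":0.96,"dy":-0.45,"dz":-0.1,"spin":-0.58},
    {"dx":0.96,"dy":-0.45,"dz":-0.1,"spin":-0.58},
    {"dx":0.96,"dy":-0.45,"dz":-0.1,"spin":-0.58},
    {"dx":0.96,"dy":-0.45,"dz":-0.1,"spin":-0.58},
    {"dx":0.96,"dy":-0.45,"dz":-0.1,"spin":-0.58},
    {"dx":0.96,"dy":-0.45,"dz":-0.1,"spin":-0.58},
    {},
    {}
  ]
}}

```text
invalid input at $.increments[9]: expected keys dx, dy, dz, spin
```

```bash
cat > bar.py <<'E'
from h import *
np.set_printoptions(precision=4,suppress=True)
def toolang(s):
    w,x,y,z=s["tcp_rot"]; return np.degrees(np.arctan2(1-2*(x*x+z*z),2*(x*y-w*z)))
s=ctrl.sense();print(s["time"],s["ee_pos"],"tool y ang",toolang(s),s["joint_pos"],s["force"],s["width"])
E
cat > look.py <<'E'
from bar import *
c=imaging.read_camera("wrist");save(c,"wrist1")
for q in("copper_bar","copper_bar_mid"):
    r=nets.tip_of(q,"wrist"); print(q,[(x["centre"],x["conf"],pt(c,x["centre"])) for x in r])
for r in nets.cut_out("copper_bar","wrist")[:2]:
    P=cloud(c,r["region"]); T=P[abs(P[:,2]-np.median(P[:,2]))<.004]
    print(r["conf"],r["bbox"],"zmed",np.median(P[:,2]),cv2.minAreaRect((T[:,:2]*1000).astype(np.float32)))
E
python3 look.py
```

```text
3.1833 [0.3727 0.376  0.2332] tool y ang 39.78101724014988 [ 0.7898  0.2777 -0.0009  1.2921 -0.      1.6663] [-0.039   0.7484  0.0569] 0.06002934703929957
copper_bar [([377.0, 295.2], 0.8, array([0.5531, 0.2888, 0.0066]))]
copper_bar_mid [([381.5, 300.5], 0.97, array([0.5613, 0.2883, 0.0112])), ([306.3, 257.6], 0.54, array([0.4334, 0.2727, 0.0122])), ([381.1, 295.3], 0.34, array([0.5551, 0.2941, 0.0106]))]
0.59 [355.4, 247.1, 425.4, 327.8] zmed 0.010876868277374373 ((561.3698120117188, 307.76104736328125), (24.94751739501953, 136.90972900390625), 10.5755615234375)
```

View pics/wrist1.png

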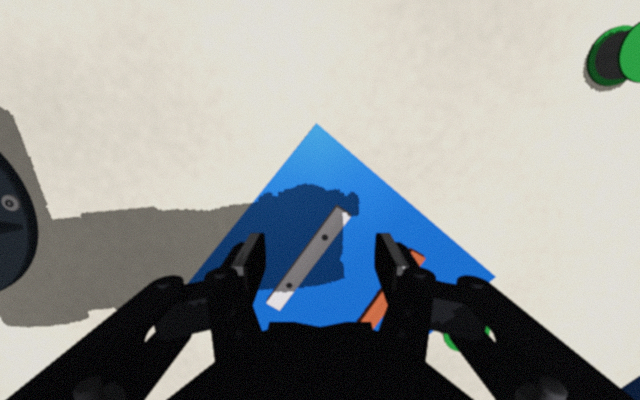

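The wrist picture shows the copper bar's orange part at (378,295), partly hidden by the right finger, and the aluminium bar at (310,255). I'll carry on to above the copper bar.

Call:
{"method": "drive_tool", "body": {
  "increments": [
    {"dx":0.95,"dy":-0.455,"dz":-0.3,"spin":-0.58},
    {"dx":0.95,"dy":-0.455,"dz":-0.3,"spin":-0.58},
    {"dx":0.95,"dy":-0.455,"dz":-0.3,"spin":-0.58},
    {"dx":0.95,"dy":-0.455,"dz":-0.3,"spin":-0.58},
    {"dx":0.95,"dy":-0.455,"dz":-0.3,"spin":-0.58},
    {"dx":0.95,"dy":-0.455,"dz":-0.3,"spin":-0.58},
    {"dx":0.95,"dy":-0.455,"dz":-0.3,"spin":-0.58},
    {"dx":0.95,"dy":-0.455,"dz":-0.3,"spin":-0.58},
    {"dx":0.95,"dy":-0.455,"dz":-0.3,"spin":-0.58},
    {"dx":0.95,"dy":-0.455,"dz":-0.3,"spin":-0.58},
    {"dx":0,"dy":0,"dz":0,"spin":0},
    {"dx":0,"dy":0,"dz":0,"spin":0}
  ]
}}

```text
time: 4.38
ee_pos: [0.5616, 0.2858, 0.1728]
tcp_rot: [-0.0, 0.636, 0.771, -0.0]
force: [0.3, 0.1, -0.4]
width: 0.0595
grip_force: 0.0
```

```bash
sed -i 's/wrist1/wrist2/' look.py; python3 look.py
```

```text
4.3833 [0.5616 0.2858 0.1728] tool y ang 10.961727563195709 [0.4706 0.5088 0.1859 1.2488 0.0002 1.8501] [ 0.2941  0.0666 -0.4138] 0.05949450307530717
copper_bar [([323.9, 180.3], 0.59, array([0.5636, 0.2908, 0.0115]))]
copper_bar_mid [([326.9, 179.2], 0.67, array([0.5665, 0.2924, 0.0109]))]
0.96 [310.3, 91.4, 341.2, 261.9] zmed 0.011160521431678288 ((565.92431640625, 286.5823974609375), (23.867345809936523, 179.46485900878906), 10.693367004394531)
```

View pics/wrist2.png

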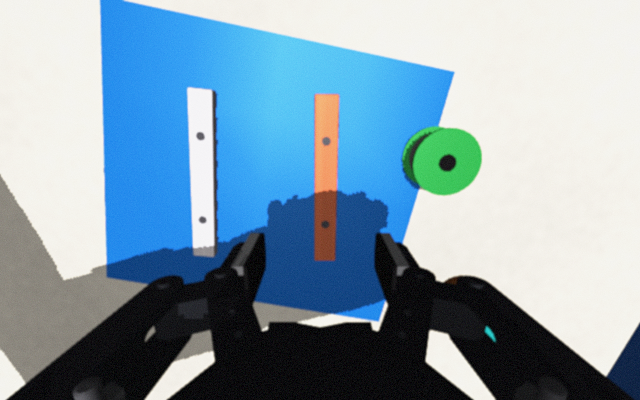

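The picture shows the copper bar whole, from (327,95) to (325,261). Its centre is (0.566, 0.287), its top is 12 mm up, and the measured size is right. I'll descend and grip.

Call:
{"method": "drive_tool", "body": {
  "increments": [
    {"dx":0.03,"dy":0.005,"dz":-0.94,"spin":0},
    {"dx":0.03,"dy":0.005,"dz":-0.94,"spin":0},
    {"dx":0.03,"dy":0.005,"dz":-0.94,"spin":0},
    {"dx":0.03,"dy":0.005,"dz":-0.94,"spin":0},
    {"dx":0.03,"dy":0.005,"dz":-0.94,"spin":0},
    {"dx":0.03,"dy":0.005,"dz":-0.94,"spin":0},
    {"dx":0.03,"dy":0.005,"dz":-0.94,"spin":0},
    {"dx":0,"dy":0,"dz":-0.94,"spin":0},
    {"dx":0,"dy":0,"dz":0,"spin":0}
  ]
}}

```text
time: 5.33
ee_pos: [0.5636, 0.2859, 0.0199]
tcp_rot: [-0.001, 0.636, 0.772, -0.002]
force: [-0.9, -0.5, -0.3]
width: 0.0599
grip_force: 0.0
```

Call:
{"method": "drive_tool", "body": {
  "increments": [
    {"dx":0,"dy":0,"dz":0,"spin":0},
    {"dx":0,"dy":0,"dz":0,"spin":0},
    {"dx":0,"dy":0,"dz":0,"spin":0},
    {"dx":0,"dy":0,"dz":0,"spin":0},
    {"dx":0,"dy":0,"dz":0,"spin":0},
    {"dx":0,"dy":0,"dz":0,"spin":0}
  ],
  "hand": 0,
  "force": 50
}}

```text
time: 5.83
ee_pos: [0.5668, 0.2869, 0.0248]
tcp_rot: [0.0, 0.637, 0.771, 0.001]
force: [-1.9, 0.5, 7.3]
width: 0.0225
grip_force: 49.6
```

Call:
{"method": "drive_tool", "body": {
  "increments": [
    {"dx":0,"dy":0,"dz":0.5,"spin":0},
    {"dx":0,"dy":0,"dz":1,"spin":0},
    {"dx":0,"dy":0,"dz":1,"spin":0},
    {"dx":0,"dy":0,"dz":1,"spin":0},
    {"dx":0,"dy":0,"dz":1,"spin":0},
    {"dx":-0.2,"dy":-0.8,"dz":1,"spin":0},
    {"dx":-0.2,"dy":-0.8,"dz":1,"spin":0},
    {"dx":-0.2,"dy":-0.8,"dz":1,"spin":0},
    {"dx":-0.2,"dy":-0.8,"dz":1,"spin":0},
    {"dx":-0.2,"dy":-0.8,"dz":1,"spin":0},
    {"dx":-0.2,"dy":-0.8,"dz":1,"spin":0},
    {"dx":-0.2,"dy":-0.8,"dz":1,"spin":0}
  ]
}}

```text
time: 6.83
ee_pos: [0.5373, 0.1734, 0.2551]
tcp_rot: [0.0, 0.637, 0.771, 0.0]
force: [0.6, -0.2, -4.6]
width: 0.0223
grip_force: 50.2
```

Call:
{"method": "drive_tool", "body": {
  "increments": [
    {"dx":-0.2,"dy":-0.8,"dz":0.5,"spin":0},
    {"dx":-0.2,"dy":-0.8,"dz":0.5,"spin":0},
    {"dx":-0.2,"dy":-0.8,"dz":0.5,"spin":0},
    {"dx":-0.2,"dy":-0.8,"dz":0.5,"spin":0},
    {"dx":-0.2,"dy":-0.8,"dz":0,"spin":0},
    {"dx":-0.2,"dy":-0.8,"dz":0,"spin":0},
    {"dx":-0.2,"dy":-0.8,"dz":0,"spin":0},
    {"dx":-0.2,"dy":-0.8,"dz":0,"spin":0},
    {"dx":-0.2,"dy":-0.8,"dz":0,"spin":0},
    {"dx":0,"dy":0,"dz":0,"spin":0},
    {"dx":0,"dy":0,"dz":0,"spin":0}
  ]
}}

```text
time: 7.75
ee_pos: [0.5017, 0.0297, 0.294]
tcp_rot: [0.0, 0.637, 0.771, 0.0]
force: [-0.1, 0.5, -3.2]
width: 0.0223
grip_force: 50.2
```

```bash
cat > g.py <<'E'
from bar import *
c={n:imaging.read_camera(n) for n in("wrist","side","scene")}; save(c["wrist"],"wrist3")
import pickle; pickle.dump(c,open("c3.pkl","wb"))
for q in("anvil","cap_mid","cradle","spindle","gauge","copper_bar_mid","hold_top"):
    obs=[]
    for n in c:
        for r in nets.tip_of(q,n)[:1]:
            print(q,n,np.round(r["centre"],1),r["conf"],pt(c[n],r["centre"]))
            if r["conf"]>.4: obs.append((c[n],r["centre"]))
    if len(obs)>1: print("  TRI",*tri(obs))
E
python3 g.py
```

```text
7.75 [0.5017 0.0297 0.294 ] tool y ang 10.851219692780662 [0.0592 0.2148 0.0702 1.4251 0.0001 1.4406] [-0.1257  0.5087 -3.2408] 0.022296311306034163
anvil wrist [334.2 310.3] 0.59 [ 0.5158 -0.0057  0.2798]
anvil side [360.3 246.8] 0.95 [ 0.5677 -0.1645  0.0855]
anvil scene [279.1 207. ] 0.71 [ 0.5584 -0.1707  0.0791]
  TRI [ 0.5623 -0.1664  0.0837] [np.float64(0.006568482874489833), np.float64(0.005471408498282376), np.float64(0.00428962786827507)]
cap_mid side [331.4 215.7] 0.96 [ 0.4892 -0.1863  0.1994]
cap_mid scene [277.7 171. ] 0.81 [ 0.513  -0.159   0.2041]
  TRI [ 0.5001 -0.1606  0.1831] [np.float64(0.002255436146305698), np.float64(0.00225543614630574)]
cradle side [332.8 230.4] 0.69 [ 0.5066 -0.1573  0.1426]
spindle side [356.3 241.6] 0.54 [ 0.5672 -0.1481  0.0889]
gauge wrist [333.8 237. ] 0.63 [0.5061 0.0398 0.2809]
gauge side [336.9 262.3] 0.87 [ 0.5417 -0.1066  0.0145]
gauge scene [281.8 204.8] 0.63 [ 0.5894 -0.1612  0.1404]
  TRI [ 0.534  -0.1212  0.0178] [np.float64(0.0412787399842143), np.float64(0.00743889802744054), np.float64(0.04392647261027875)]
copper_bar_mid wrist [336.3 309.5] 0.7 [ 0.5167 -0.0045  0.2804]
copper_bar_mid side [288.2 139.4] 0.62 [0.4911 0.0176 0.2781]
copper_bar_mid scene [339.6 142.4] 0.96 [0.4969 0.0235 0.2772]
  TRI [0.5028 0.015  0.2871] [np.float64(0.015548981515224079), np.float64(0.014847257759363205), np.float64(0.006977443252976756)]
hold_top side [348.  351.2] 0.61 [ 0.4135 -0.3911  0.0664]
hold_top scene [206.1 181.8] 0.38 [ 0.4193 -0.3911  0.0683]
```

View pics/wrist3.png

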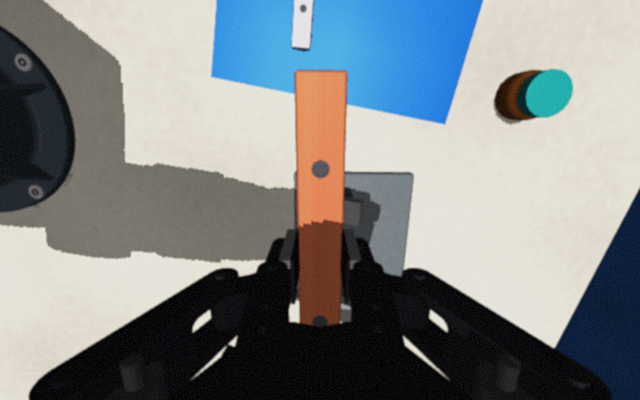

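The held bar hides most of the gauge in this view: cradle block at (365,212), bar running from (320,70) to (322,325). So I'll fit the known gauge geometry to the side and scene depth instead.

```bash
cat > fit.py <<'E'
from h import *
import pickle,sys
from scipy.optimize import least_squares
np.set_printoptions(precision=4,suppress=True)
C=np.cos(np.pi/6);S=.5
def frame(p):
    x,y,a,dz=p; ca,sa=np.cos(a),np.sin(a)
    Rg=np.array([[ca,-sa,0],[sa,ca,0],[0,0,1.]]); Rc=Rg@np.array([[C,0,-S],[0,1,0],[S,0,C]])
    return Rc,np.array([x,y,.085+dz])
def box(q,lo,hi):
    lo,hi=np.array(lo)/1000,np.array(hi)/1000
    d=abs(q-(lo+hi)/2)-(hi-lo)/2
    return np.linalg.norm(np.maximum(d,0),axis=1)+np.minimum(d.max(1),0)
def sdf(P,p):
    R,t=frame(p);q=(P-t)@R
    r=np.hypot(q[:,0],q[:,1]+.075)-.015; h=abs(q[:,2]-.1215)-.0225
    cyl=np.hypot(np.maximum(r,0),np.maximum(h,0))+np.minimum(np.maximum(r,h),0)
    D=[cyl,box(q,(-18,-92,50),(54,-58,80)),box(q,(32,-92,-20),(54,-58,60))]
    for y in(-75,75): D+=[box(q,(-13,y-15,-12),(26,y+15,0))]
    return np.array(D)
if __name__=="__main__":
    c=pickle.load(open("c3.pkl","rb"))
    allP=[]
    for n in("scene","side"):
        P=cloud(c[n],np.ones((400,640),bool))
        P=P[(abs(P[:,0]-.54)<.14)&(abs(P[:,1]+.09)<.14)&(P[:,2]>.035)&(P[:,2]<.225)]
        allP.append(P)
    for name,P in zip(("scene","side","both"),allP+[np.vstack(allP)]):
        p=np.array([.552,-.087,.178,0])
        for k in range(4):
            d=np.abs(sdf(P,p)).min(0); Q=P[d<(.015,.01,.007,.006)[k]]
            o=least_squares(lambda v:sdf(Q,v)[np.abs(sdf(Q,v)).argmin(0),np.arange(len(Q))],p,loss="soft_l1",f_scale=.002); p=o.x
        lab=np.abs(sdf(Q,p)).argmin(0)
        R,t=frame(p)
        print(name,len(P),len(Q),"n/part",np.bincount(lab,minlength=5),p[:2],np.degrees(p[2]),p[3],"rms",np.sqrt(np.mean(o.fun**2)),"cap",t+R@[0,-.075,.124],"anvil",t+R@[0,-.075,0])
        q=(P-t)@R
        m=(np.hypot(q[:,0],q[:,1]+.075)<.012)&(q[:,2]>.005)&(q[:,2]<.045); print("  spindle z",np.sort(q[m,2])[:12])
E
python3 fit.py
```

```text
scene 1083 807 n/part [189 216 262  12 128] [ 0.5508 -0.0824] 10.050889644908793 8.570638236555644e-05 rms 0.002054492588027606 cap [ 0.5029 -0.167   0.1925] anvil [ 0.5639 -0.1562  0.0851]
  spindle z []
side 2546 1916 n/part [394 661 296 325 240] [ 0.5476 -0.0866] 10.778550293576478 -0.0009555677595758453 rms 0.0017526526232819492 cap [ 0.5008 -0.1719  0.1914] anvil [ 0.5617 -0.1603  0.084 ]
  spindle z [0.0243 0.0245 0.0246 0.0255 0.0256 0.0259 0.0263 0.0266 0.0277 0.0282
 0.029  0.0292]
both 3629 2683 n/part [579 880 553 313 358] [ 0.5497 -0.086 ] 10.332925200459007 -0.0001505079600433655 rms 0.0020147588611487467 cap [ 0.5022 -0.1709  0.1922] anvil [ 0.5631 -0.1598  0.0848]
  spindle z [0.0243 0.0245 0.0247 0.0256 0.0256 0.0259 0.0264 0.0266 0.0277 0.0283
 0.0291 0.0292]
```

Call:
{"method": "drive_tool", "body": {
  "increments": [
    {"dx":0.25,"dy":-0.48,"dz":-0.84,"spin":-0.1},
    {"dx":0.25,"dy":-0.48,"dz":-0.84,"spin":0},
    {"dx":0.25,"dy":-0.48,"dz":-0.84,"spin":0},
    {"dx":0.25,"dy":-0.48,"dz":-0.84,"spin":0},
    {"dx":0.25,"dy":-0.48,"dz":-0.84,"spin":0},
    {"dx":0.25,"dy":-0.48,"dz":-0.84,"spin":0},
    {"dx":0.25,"dy":-0.48,"dz":-0.84,"spin":0},
    {"dx":0.25,"dy":-0.48,"dz":-0.84,"spin":0},
    {"dx":0,"dy":0,"dz":0,"spin":0},
    {"dx":0,"dy":0,"dz":0,"spin":0}
  ]
}}

```text
time: 9.78
ee_pos: [0.5414, -0.0467, 0.158]
tcp_rot: [-0.001, 0.64, 0.768, -0.0]
force: [-0.4, 0.2, -4.2]
width: 0.0225
grip_force: 50.3
```

```bash
cat > held.py <<'E'
from bar import *
c={n:imaging.read_camera(n) for n in("side","scene")}
import pickle; pickle.dump(c,open("c4.pkl","wb"))
for n in c:
    for r in nets.cut_out("copper_bar","%s"%n)[:1]:
        P=cloud(c[n],cv2.erode(r["region"].astype(np.uint8),np.ones((2,2)))>0); print(n,r["conf"],r["bbox"],len(P),np.median(P,0),P.min(0),P.max(0))
cv2.imwrite("pics/side4.png",cv2.resize(c["side"]["img"][110:310,240:440,::-1],(600,600),interpolation=cv2.INTER_CUBIC))
E
python3 held.py
```

```text
9.7833 [ 0.5414 -0.0467  0.158 ] tool y ang 10.38237114181832 [-0.0861  0.3383 -0.1102  1.1241  0.0002  1.3035] [-0.3599  0.2166 -4.2451] 0.022523355450328006
side 0.77 [298.5, 188.1, 350.5, 212.1] 104 [ 0.5239 -0.0122  0.1437] [ 0.5154 -0.1762 -0.0022] [0.6748 0.1114 0.1967]
scene 0.72 [289.4, 179.4, 348.5, 198.9] 309 [ 0.5504 -0.0706  0.1454] [ 0.4918 -0.1311  0.0104] [0.5721 0.0431 0.1531]
```

View pics/side4.png

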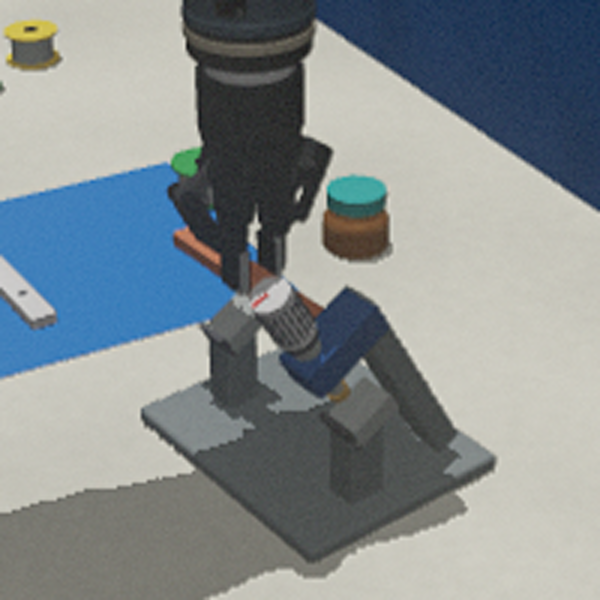

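The side crop shows the bar held level behind the cap (cap at (285,310)) and above the far rest at (235,330). The near rest and brass foot are at (355,400) and clear. I'll lower the bar, then slide its end over the rest, just short of the foot.

Call:
{"method": "drive_tool", "body": {
  "increments": [
    {"dx":0,"dy":0,"dz":-0.5,"spin":0},
    {"dx":0,"dy":0,"dz":-0.5,"spin":0},
    {"dx":0,"dy":0,"dz":-0.5,"spin":0},
    {"dx":0,"dy":0,"dz":-0.45,"spin":0},
    {"dx":0.03,"dy":-0.19,"dz":0,"spin":0},
    {"dx":0.03,"dy":-0.19,"dz":0,"spin":0},
    {"dx":0.03,"dy":-0.19,"dz":0,"spin":0},
    {"dx":0.04,"dy":-0.17,"dz":0,"spin":0},
    {"dx":0,"dy":0,"dz":0,"spin":0},
    {"dx":0,"dy":0,"dz":0,"spin":0}
  ]
}}

```text
time: 10.82
ee_pos: [0.5449, -0.0617, 0.1198]
tcp_rot: [0.0, 0.64, 0.768, 0.0]
force: [-0.6, 0.3, -4.6]
width: 0.0224
grip_force: 50.3
```

Call:
{"method": "drive_tool", "body": {
  "increments": [
    {"dx":0,"dy":0,"dz":-0.07,"spin":0},
    {"dx":0,"dy":0,"dz":0,"spin":0},
    {"dx":0,"dy":0,"dz":0,"spin":0}
  ]
}}

```text
time: 11.07
ee_pos: [0.5445, -0.0612, 0.1181]
tcp_rot: [-0.0, 0.64, 0.768, -0.0]
force: [-0.7, -0.4, -4.3]
width: 0.0225
grip_force: 50.3
```

Call:
{"method": "drive_tool", "body": {
  "increments": [
    {"dx":0,"dy":0,"dz":0,"spin":0},
    {"dx":0,"dy":0,"dz":0,"spin":0},
    {"dx":0,"dy":0,"dz":0,"spin":0},
    {"dx":0,"dy":0,"dz":0,"spin":0},
    {"dx":0,"dy":0,"dz":0,"spin":0},
    {"dx":0,"dy":0,"dz":0,"spin":0}
  ],
  "hand": 60
}}

```text
time: 11.57
ee_pos: [0.5446, -0.0613, 0.1182]
tcp_rot: [0.0, 0.64, 0.768, 0.0]
force: [-0.2, -0.8, 0.5]
width: 0.0598
grip_force: 0.0
```

```bash
sed -i 's/side4/side5/;s/c4.pkl/c5.pkl/;s/110:310,240:440/190:290,280:413/;s/(600,600)/(798,600)/' held.py; python3 held.py
```

```text
11.5667 [ 0.5446 -0.0613  0.1182] tool y ang 10.428417690902062 [-0.1122  0.3719 -0.1669  1.0318 -0.      1.2766] [-0.198  -0.8027  0.4991] 0.059759410605498976
side 0.55 [287.0, 204.6, 405.4, 296.5] 5476 [ 0.5489 -0.1619  0.015 ] [ 0.467  -0.2076 -0.0032] [0.6767 0.0111 0.2161]
scene 0.64 [293.9, 189.0, 340.5, 205.4] 196 [ 0.5498 -0.0797  0.0965] [ 0.526  -0.1306  0.0876] [0.567  0.0272 0.1054]
```

View pics/side5.png

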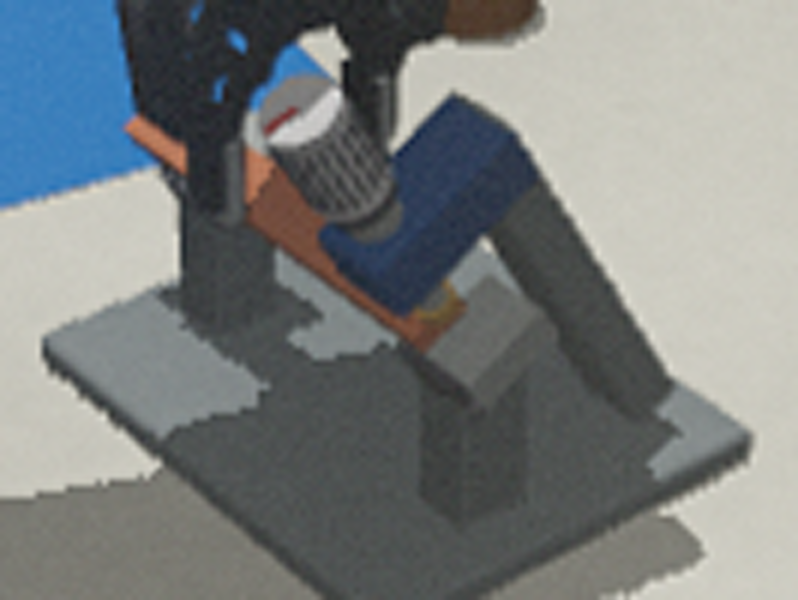

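The bar now lies on the slope against both rests, with its end at about (425,340), just short of the brass foot (445,300). Next I'll go round to its far end with closed fingers and push it along.

Call:
{"method": "drive_tool", "body": {
  "increments": [
    {"dx":0,"dy":0,"dz":1,"spin":0},
    {"dx":0,"dy":0,"dz":1,"spin":0},
    {"dx":0,"dy":0,"dz":1,"spin":0},
    {"dx":0,"dy":0,"dz":1,"spin":0},
    {"dx":-0.2,"dy":0.92,"dz":0,"spin":0},
    {"dx":-0.2,"dy":0.92,"dz":0,"spin":0},
    {"dx":-0.2,"dy":0.92,"dz":0,"spin":0},
    {"dx":-0.2,"dy":0.92,"dz":0,"spin":0},
    {"dx":-0.2,"dy":0.92,"dz":0,"spin":0},
    {"dx":-0.2,"dy":0.92,"dz":0,"spin":0},
    {"dx":0,"dy":0,"dz":-0.9,"spin":0},
    {"dx":0,"dy":0,"dz":0,"spin":0}
  ]
}}

```text
time: 12.77
ee_pos: [0.5195, 0.0498, 0.1781]
tcp_rot: [-0.001, 0.639, 0.769, -0.001]
force: [-0.8, -0.3, -1.1]
width: 0.0602
grip_force: 0.0
```

Call:
{"method": "drive_tool", "body": {
  "increments": [
    {"dx":0,"dy":0,"dz":-0.9,"spin":0},
    {"dx":0,"dy":0,"dz":-0.9,"spin":0},
    {"dx":0,"dy":0,"dz":-0.9,"spin":0},
    {"dx":0,"dy":0,"dz":-0.9,"spin":0},
    {"dx":0,"dy":0,"dz":-0.1,"spin":0},
    {"dx":0,"dy":0,"dz":0,"spin":0}
  ],
  "hand": 0
}}

```text
time: 13.27
ee_pos: [0.52, 0.0486, 0.1058]
tcp_rot: [-0.001, 0.64, 0.768, -0.001]
force: [0.0, -0.3, 0.2]
width: 0.0
grip_force: 0.0
```

Call:
{"method": "drive_tool", "body": {
  "increments": [
    {"dx":0.04,"dy":-0.21,"dz":0,"spin":0},
    {"dx":0.04,"dy":-0.21,"dz":0,"spin":0},
    {"dx":0.04,"dy":-0.21,"dz":0,"spin":0},
    {"dx":0.04,"dy":-0.21,"dz":0,"spin":0},
    {"dx":0.04,"dy":-0.21,"dz":0,"spin":0},
    {"dx":0.04,"dy":-0.21,"dz":0,"spin":0},
    {"dx":0.04,"dy":-0.21,"dz":0,"spin":0},
    {"dx":0.04,"dy":-0.21,"dz":0,"spin":0},
    {"dx":0,"dy":0,"dz":0,"spin":0}
  ]
}}

```text
time: 14.02
ee_pos: [0.5275, 0.0151, 0.1071]
tcp_rot: [0.0, 0.64, 0.768, 0.001]
force: [-1.5, 2.7, 1.8]
width: -0.0001
grip_force: 1.2
```

```bash
sed -i 's/side5/side6/;s/c5.pkl/c6.pkl/' held.py
cat >> held.py <<'E'
from fit import frame
R,t=frame([.5497,-.086,np.radians(10.3),0])
for n in c:   # copper-coloured points in cradle frame
    h=cv2.cvtColor(c[n]["img"],cv2.COLOR_RGB2HSV); m=(h[...,0]<16)&(h[...,1]>105)
    q=(cloud(c[n],m)-t)@R*1000; q=q[(abs(q[:,0])<25)&(abs(q[:,1])<150)&(q[:,2]>-5)&(q[:,2]<20)]
    if len(q)>5: print(n,len(q),"pct2",np.percentile(q,2,axis=0),"pct50",np.median(q,0),"pct98",np.percentile(q,98,axis=0))
E
python3 held.py
```

```text
14.0167 [0.5275 0.0151 0.1071] tool y ang 10.414360116001639 [ 0.028   0.3411 -0.2421  0.9862  0.0011  1.417 ] [-1.4984  2.6894  1.7809] -0.00012863247607272597
side 0.63 [305.0, 209.6, 363.6, 250.9] 323 [ 0.5359 -0.0569  0.0928] [ 0.5188 -0.1782  0.0842] [ 0.5673 -0.0017  0.1006]
scene 0.56 [292.8, 190.3, 334.3, 205.1] 215 [ 0.5494 -0.0629  0.097 ] [ 0.5261 -0.1303  0.0872] [0.5668 0.0042 0.1056]
side 367 pct2 [-13.2887 -89.1004   7.5897] pct50 [-5.0398 16.1559 11.7927] pct98 [ 8.3421 85.7505 15.055 ]
scene 193 pct2 [ -6.387  -48.1751   1.836 ] pct50 [ 9.0078 11.6325  9.9714] pct98 [15.9745 88.3029 13.2827]
```

View pics/side6.png

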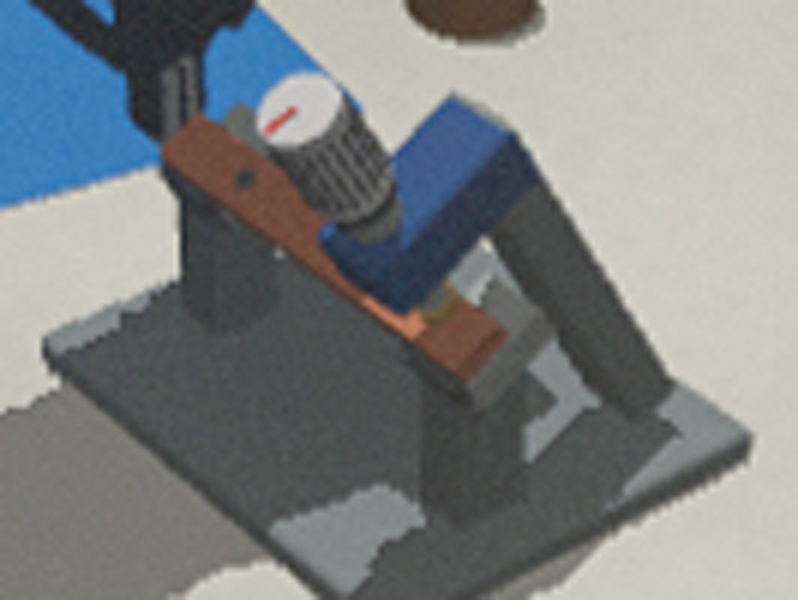

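The bar lies seated across both rests, its ends at y about −89 and +88 mm in the cradle frame, with the near end under the foot at (440,300). I'll back off, rise, and go over the cap while turning.

Call:
{"method": "drive_tool", "body": {
  "increments": [
    {"dx":-0.08,"dy":0.5,"dz":0,"spin":0},
    {"dx":0,"dy":0.2,"dz":0.9,"spin":1},
    {"dx":0,"dy":0,"dz":1,"spin":1},
    {"dx":0,"dy":0,"dz":1,"spin":1},
    {"dx":0,"dy":0,"dz":1,"spin":1},
    {"dx":0,"dy":0,"dz":1,"spin":1},
    {"dx":0,"dy":0,"dz":1,"spin":1},
    {"dx":0,"dy":0,"dz":1,"spin":1},
    {"dx":0,"dy":0,"dz":1,"spin":1},
    {"dx":0,"dy":-0.4,"dz":1,"spin":1},
    {"dx":-0.1,"dy":-0.7,"dz":0,"spin":1},
    {"dx":-0.1,"dy":-0.7,"dz":0,"spin":1}
  ]
}}

```text
time: 15.22
ee_pos: [0.5218, -0.0061, 0.2852]
tcp_rot: [0.001, 0.21, 0.978, 0.0]
force: [0.5, 0.4, -0.3]
width: -0.0
grip_force: 0.0
```

Call:
{"method": "drive_tool", "body": {
  "increments": [
    {"dx":-0.1,"dy":-0.7,"dz":0,"spin":1},
    {"dx":-0.1,"dy":-0.7,"dz":0,"spin":1},
    {"dx":-0.1,"dy":-0.7,"dz":0,"spin":1},
    {"dx":-0.1,"dy":-0.7,"dz":0,"spin":1},
    {"dx":-0.1,"dy":-0.7,"dz":0,"spin":1},
    {"dx":-0.1,"dy":-0.7,"dz":0,"spin":1},
    {"dx":-0.1,"dy":-0.7,"dz":0,"spin":1},
    {"dx":-0.1,"dy":-0.7,"dz":0,"spin":1},
    {"dx":-0.1,"dy":-0.7,"dz":0,"spin":1},
    {"dx":-0.1,"dy":-0.7,"dz":0,"spin":1},
    {"dx":-0.1,"dy":-0.6,"dz":0,"spin":1},
    {"dx":0,"dy":0,"dz":0,"spin":1}
  ],
  "hand": 60
}}

```text
time: 16.22
ee_pos: [0.4991, -0.1597, 0.284]
tcp_rot: [-0.0, -0.306, 0.952, -0.0]
force: [-0.1, 0.1, -0.7]
width: 0.06
grip_force: 0.0
```

```bash
cat > w.py <<'E'
from bar import *
c=imaging.read_camera("wrist");save(c,"wrist7")
for q in("cap_mid","anvil"):
    print(q,[(r["centre"],r["conf"],pt(c,r["centre"])) for r in nets.tip_of(q,"wrist")[:2]])
from fit import *
P=cloud(c,np.ones((400,640),bool))
P=P[(abs(P[:,0]-.54)<.14)&(abs(P[:,1]+.09)<.14)&(P[:,2]>.035)&(P[:,2]<.218)]
p=np.array([.5497,-.086,.18,0])
for th in(.01,.007,.005):
    d=np.abs(sdf(P,p)).min(0);Q=P[d<th]
    o=least_squares(lambda v:sdf(Q,v)[np.abs(sdf(Q,v)).argmin(0),np.arange(len(Q))],p,loss="soft_l1",f_scale=.002);p=o.x
R,t=frame(p);print(len(P),len(Q),np.bincount(np.abs(sdf(Q,p)).argmin(0),minlength=5),p,"cap",t+R@[0,-.075,.124])
E
python3 w.py
```

```text
16.2167 [ 0.4991 -0.1597  0.284 ] tool y ang 125.59580031609539 [-0.3094  0.2613  0.1049  1.4147 -0.0006 -0.9307] [-0.0824  0.0846 -0.696 ] 0.06002530728717582
cap_mid [([308.0, 201.2], 0.65, array([ 0.495 , -0.1722,  0.2108])), ([204.9, 15.3], 0.27, array([ 0.4284, -0.3695,  0.0476]))]
anvil [([544.7, 282.4], 0.21, array([0.4401, 0.2486, 0.0126]))]
4703 3335 [1529 1798    0    0    8] [ 0.5479 -0.0849  0.1754 -0.001 ] cap [ 0.4999 -0.1696  0.1914]
```

View pics/wrist7.png

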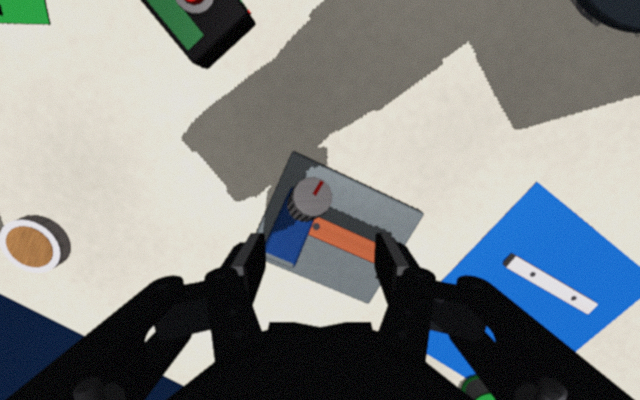

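The wrist view shows the cap top with its red line at (316,193), the bar at (345,240) and the blue head at (290,235). The close-range fit puts the cap middle at (0.500, −0.170, 0.191). I'll descend and grip the cap.

Call:
{"method": "drive_tool", "body": {
  "increments": [
    {"dx":0.014,"dy":-0.1,"dz":-0.88,"spin":0.2},
    {"dx":0.014,"dy":-0.1,"dz":-0.88,"spin":0.2},
    {"dx":0.014,"dy":-0.1,"dz":-0.88,"spin":0.2},
    {"dx":0.014,"dy":-0.1,"dz":-0.88,"spin":0},
    {"dx":0.014,"dy":-0.1,"dz":-0.88,"spin":0},
    {"dx":0,"dy":0,"dz":0,"spin":0},
    {"dx":0,"dy":0,"dz":0,"spin":0}
  ]
}}

```text
time: 16.95
ee_pos: [0.5004, -0.1679, 0.196]
tcp_rot: [-0.001, -0.328, 0.945, 0.0]
force: [-0.1, 0.2, 0.4]
width: 0.06
grip_force: 0.0
```

Call:
{"method": "drive_tool", "body": {
  "increments": [
    {"dx":0,"dy":0,"dz":0,"spin":0},
    {"dx":0,"dy":0,"dz":0,"spin":0},
    {"dx":0,"dy":0,"dz":0,"spin":0},
    {"dx":0,"dy":0,"dz":0,"spin":0},
    {"dx":0,"dy":0,"dz":0,"spin":0}
  ],
  "hand": 0,
  "force": 30
}}

```text
time: 17.37
ee_pos: [0.5021, -0.1693, 0.198]
tcp_rot: [0.001, -0.329, 0.944, -0.002]
force: [2.1, -4.0, 4.5]
width: 0.0351
grip_force: 28.1
```

```bash
cat > st.py <<'E'
from bar import *
print("moment",s["moment"],"grip",s["grip_force"])
E
python3 st.py
```

```text
17.3667 [ 0.5021 -0.1693  0.198 ] tool y ang 128.37145383855267 [-0.3246  0.2864 -0.0789  1.2015 -0.001  -0.9944] [ 2.1397 -4.0275  4.5251] 0.03506547801683127
moment [-1.1099 -0.6453 -0.1981] grip 28.112010955810547
```

Call:
{"method": "drive_tool", "body": {
  "increments": [
    {"dx":0,"dy":0,"dz":0,"spin":-1},
    {"dx":0,"dy":0,"dz":0,"spin":-1},
    {"dx":0,"dy":0,"dz":0,"spin":-1},
    {"dx":0,"dy":0,"dz":0,"spin":-1},
    {"dx":0,"dy":0,"dz":0,"spin":-1},
    {"dx":0,"dy":0,"dz":0,"spin":-1},
    {"dx":0,"dy":0,"dz":0,"spin":-1},
    {"dx":0,"dy":0,"dz":0,"spin":-1},
    {"dx":0,"dy":0,"dz":0,"spin":-1},
    {"dx":0,"dy":0,"dz":0,"spin":-1},
    {"dx":0,"dy":0,"dz":0,"spin":-1},
    {"dx":0,"dy":0,"dz":0,"spin":0}
  ]
}}

```text
time: 18.37
ee_pos: [0.5022, -0.1667, 0.1986]
tcp_rot: [0.002, 0.146, 0.989, 0.002]
force: [-3.0, 10.1, 20.4]
width: 0.0296
grip_force: 86.9
```

```bash
cat >> st.py <<'E'
from fit import frame
import sys
R,t=frame([.5485,-.0855,np.radians(10.2),0])
# red line on the cap end, direction in the cradle's xy plane
for n in("side","scene","wrist"):
    c=imaging.read_camera(n); h=cv2.cvtColor(c["img"],cv2.COLOR_RGB2HSV)
    m=((h[...,0]<8)|(h[...,0]>172))&(h[...,1]>90)&(c["z_map"]>0)
    v,u=np.nonzero(m); o,_=ray(c,(0,0))
    q=[]
    for a,b in zip(u,v):
        _,d=ray(c,(a,b)); n_=R[:,2]; k=((t+n_*.144-o)@n_)/(d@n_); q.append((o+d*k-t)@R*1000)
    q=np.array(q).reshape(-1,3); q=q[np.hypot(q[:,0],q[:,1]+75)<17]
    if len(q)>4:
        g=q[:,:2].mean(0); e=np.linalg.svd(q[:,:2]-g)[2][0]; dd=g-[0,-75]
        print(n,len(q),"line ctr",g,"line ang",np.degrees(np.arctan2(e[1],e[0]))%180,"radial ang",np.degrees(np.arctan2(dd[1],dd[0])))
if len(sys.argv)>1: # spindle foot height
    c=imaging.read_camera("side"); q=(cloud(c,np.ones((400,640),bool))-t)@R*1000
    m=(np.hypot(q[:,0],q[:,1]+75)<12)&(q[:,2]>3)&(q[:,2]<48)&(q[:,1]<-75);print("foot z",np.histogram(q[m,2],bins=np.arange(3,49,3)))
    cv2.imwrite(f"pics/{sys.argv[1]}.png",cv2.resize(c["img"][190:290,280:413,::-1],(798,600),interpolation=cv2.INTER_CUBIC))
E
python3 st.py
```

```text
18.3667 [ 0.5022 -0.1667  0.1986] tool y ang 73.20235706566156 [-0.3233  0.2853 -0.0786  1.2035  0.0051 -0.0301] [-3.0497 10.1444 20.4396] 0.02958793477124547
moment [ 5.2742 -0.184   1.6416] grip 86.91051363945007
side 5 line ctr [ -3.6281 -70.2919] line ang 132.49534462616285 radial ang 127.61747016371577
wrist 185 line ctr [ -5.4853 -69.3248] line ang 116.04885423503887 radial ang 134.0251203932085
```

Call:
{"method": "drive_tool", "body": {
  "increments": [
    {"dx":0,"dy":0,"dz":0,"spin":0},
    {"dx":0,"dy":0,"dz":0,"spin":0},
    {"dx":0,"dy":0,"dz":0,"spin":1},
    {"dx":0,"dy":0,"dz":0,"spin":1},
    {"dx":0,"dy":0,"dz":0,"spin":1},
    {"dx":0,"dy":0,"dz":0,"spin":1},
    {"dx":0,"dy":0,"dz":0,"spin":1},
    {"dx":0,"dy":0,"dz":0,"spin":1},
    {"dx":0,"dy":0,"dz":0,"spin":1},
    {"dx":0,"dy":0,"dz":0,"spin":1},
    {"dx":0,"dy":0,"dz":0,"spin":1},
    {"dx":0,"dy":0,"dz":0,"spin":1}
  ],
  "hand": 55
}}

```text
time: 19.52
ee_pos: [0.5011, -0.1685, 0.1968]
tcp_rot: [0.0, -0.289, 0.957, -0.0]
force: [0.1, -0.7, -0.7]
width: 0.0552
grip_force: 0.0
```

```bash
python3 st.py
python3 - <<'E'
import pickle; src=open("st.py").read().split("# red line")[1].split("if len(sys")[0]
from h import *; from fit import frame
R,t=frame([.5485,-.0855,np.radians(10.2),0])
C=pickle.load(open("c6.pkl","rb"))
src=src[src.index("\n"):].replace('("side","scene","wrist")','("side","scene")').replace("imaging.read_camera(n)","C[n]")
print("initial:");exec(src)
E
```

```text
19.5167 [ 0.5011 -0.1685  0.1968] tool y ang 123.65019898241194 [-0.3244  0.2873 -0.0807  1.202   0.0002 -0.9118] [ 0.1362 -0.6633 -0.7269] 0.05519605743101613
moment [0.0386 0.0367 0.0386] grip 0.0
side 5 line ctr [ -3.6281 -70.2919] line ang 132.49534462616285 radial ang 127.61747016371577
wrist 211 line ctr [ -4.8782 -67.7314] line ang 54.14506467128399 radial ang 123.8668400628358
initial:
side 6 line ctr [ -7.1437 -73.7644] line ang 169.00706419166832 radial ang 170.1866676407627
```

Call:
{"method": "drive_tool", "body": {
  "increments": [
    {"dx":0,"dy":0,"dz":0,"spin":0},
    {"dx":0,"dy":0,"dz":0,"spin":0},
    {"dx":0,"dy":0,"dz":0,"spin":0},
    {"dx":0,"dy":0,"dz":0,"spin":-1},
    {"dx":0,"dy":0,"dz":0,"spin":-1},
    {"dx":0,"dy":0,"dz":0,"spin":-1},
    {"dx":0,"dy":0,"dz":0,"spin":-1},
    {"dx":0,"dy":0,"dz":0,"spin":-1},
    {"dx":0,"dy":0,"dz":0,"spin":-1},
    {"dx":0,"dy":0,"dz":0,"spin":-1},
    {"dx":0,"dy":0,"dz":0,"spin":-1},
    {"dx":0,"dy":0,"dz":0,"spin":-1}
  ],
  "hand": 0,
  "force": 30
}}

```text
time: 20.67
ee_pos: [0.5014, -0.1672, 0.1973]
tcp_rot: [0.001, 0.103, 0.995, 0.002]
force: [-3.2, 14.1, 21.2]
width: 0.0294
grip_force: 77.2
```

Call:
{"method": "drive_tool", "body": {
  "increments": [
    {"dx":0,"dy":0,"dz":0,"spin":0},
    {"dx":0,"dy":0,"dz":0,"spin":0},
    {"dx":0,"dy":0,"dz":0,"spin":1},
    {"dx":0,"dy":0,"dz":0,"spin":1},
    {"dx":0,"dy":0,"dz":0,"spin":1},
    {"dx":0,"dy":0,"dz":0,"spin":1},
    {"dx":0,"dy":0,"dz":0,"spin":1},
    {"dx":0,"dy":0,"dz":0,"spin":1},
    {"dx":0,"dy":0,"dz":0,"spin":1},
    {"dx":0,"dy":0,"dz":0,"spin":1},
    {"dx":0,"dy":0,"dz":0,"spin":1},
    {"dx":0,"dy":0,"dz":0,"spin":0}
  ],
  "hand": 50
}}

```text
time: 21.67
ee_pos: [0.5007, -0.1685, 0.1961]
tcp_rot: [-0.0, -0.289, 0.957, 0.0]
force: [0.1, 1.0, 0.3]
width: 0.0502
grip_force: 0.0
```

```bash
python3 st.py
```

```text
21.6667 [ 0.5007 -0.1685  0.1961] tool y ang 123.63143612783321 [-0.3246  0.2878 -0.0818  1.2014  0.0001 -0.9116] [0.1214 0.981  0.3388] 0.05015742299566681
moment [-0.0267 -0.0149 -0.0235] grip 0.0
side 7 line ctr [ -0.338  -67.4671] line ang 89.43395503118413 radial ang 92.56946919706452
wrist 210 line ctr [ -1.3562 -66.3615] line ang 80.55649635999835 radial ang 98.92228049982582
```

Call:
{"method": "drive_tool", "body": {
  "increments": [
    {"dx":0,"dy":0.06,"dz":0,"spin":0},
    {"dx":0,"dy":0,"dz":0,"spin":0},
    {"dx":0,"dy":0,"dz":0,"spin":0},
    {"dx":0,"dy":0,"dz":0,"spin":-1},
    {"dx":0,"dy":0,"dz":0,"spin":-1},
    {"dx":0,"dy":0,"dz":0,"spin":-1},
    {"dx":0,"dy":0,"dz":0,"spin":-1},
    {"dx":0,"dy":0,"dz":0,"spin":-1},
    {"dx":0,"dy":0,"dz":0,"spin":-1},
    {"dx":0,"dy":0,"dz":0,"spin":-1},
    {"dx":0,"dy":0,"dz":0,"spin":-1},
    {"dx":0,"dy":0,"dz":0,"spin":-1}
  ],
  "hand": 0,
  "force": 30
}}

```text
time: 22.82
ee_pos: [0.5022, -0.1666, 0.197]
tcp_rot: [0.002, 0.103, 0.995, 0.001]
force: [-4.3, -6.5, 23.2]
width: 0.0296
grip_force: 75.5
```

Call:
{"method": "drive_tool", "body": {
  "increments": [
    {"dx":0,"dy":0,"dz":0,"spin":0},
    {"dx":0,"dy":0,"dz":0,"spin":0},
    {"dx":0,"dy":0,"dz":0,"spin":1},
    {"dx":0,"dy":0,"dz":0,"spin":1},
    {"dx":0,"dy":0,"dz":0,"spin":1},
    {"dx":0,"dy":0,"dz":0,"spin":1},
    {"dx":0,"dy":0,"dz":0,"spin":1},
    {"dx":0,"dy":0,"dz":0,"spin":1},
    {"dx":0,"dy":0,"dz":0,"spin":1},
    {"dx":0,"dy":0,"dz":0,"spin":1},
    {"dx":0,"dy":0,"dz":0,"spin":1},
    {"dx":0,"dy":0,"dz":0,"spin":0}
  ],
  "hand": 50
}}

```text
time: 23.82
ee_pos: [0.5007, -0.1672, 0.196]
tcp_rot: [-0.0, -0.289, 0.957, 0.0]
force: [0.4, 0.2, -0.2]
width: 0.05
grip_force: 0.0
```

Call:
{"method": "drive_tool", "body": {
  "increments": [
    {"dx":0,"dy":0,"dz":0,"spin":0},
    {"dx":0,"dy":0,"dz":0,"spin":0},
    {"dx":0,"dy":0,"dz":0,"spin":0},
    {"dx":0,"dy":0,"dz":0,"spin":-1},
    {"dx":0,"dy":0,"dz":0,"spin":-1},
    {"dx":0,"dy":0,"dz":0,"spin":-1},
    {"dx":0,"dy":0,"dz":0,"spin":-1},
    {"dx":0,"dy":0,"dz":0,"spin":-1},
    {"dx":0,"dy":0,"dz":0,"spin":-1},
    {"dx":0,"dy":0,"dz":0,"spin":-1},
    {"dx":0,"dy":0,"dz":0,"spin":-1},
    {"dx":0,"dy":0,"dz":0,"spin":-1}
  ],
  "hand": 0,
  "force": 30
}}

```text
time: 24.82
ee_pos: [0.5024, -0.1666, 0.197]
tcp_rot: [0.002, 0.104, 0.995, 0.001]
force: [8.1, 5.2, 8.3]
width: 0.0288
grip_force: 65.8
```

Call:
{"method": "drive_tool", "body": {
  "increments": [
    {"dx":0,"dy":0,"dz":0,"spin":0},
    {"dx":0,"dy":0,"dz":0,"spin":0},
    {"dx":0,"dy":0,"dz":0,"spin":1},
    {"dx":0,"dy":0,"dz":0,"spin":1},
    {"dx":0,"dy":0,"dz":0,"spin":1},
    {"dx":0,"dy":0,"dz":0,"spin":1},
    {"dx":0,"dy":0,"dz":0,"spin":1},
    {"dx":0,"dy":0,"dz":0,"spin":1},
    {"dx":0,"dy":0,"dz":0,"spin":1},
    {"dx":0,"dy":0,"dz":0,"spin":1},
    {"dx":0,"dy":0,"dz":0,"spin":1},
    {"dx":0,"dy":0,"dz":0,"spin":0}
  ],
  "hand": 50
}}

```text
time: 25.82
ee_pos: [0.5007, -0.1672, 0.196]
tcp_rot: [-0.0, -0.289, 0.957, 0.0]
force: [0.3, -0.3, 0.7]
width: 0.0504
grip_force: 0.0
```

```bash
python3 st.py side8
```

```text
25.8167 [ 0.5007 -0.1672  0.196 ] tool y ang 123.55327789719794 [-0.3224  0.287  -0.083   1.2012  0.0002 -0.908 ] [ 0.3409 -0.3054  0.6974] 0.050388897927801254
moment [-0.0226  0.0177  0.0427] grip 0.0
side 6 line ctr [  6.2068 -72.5115] line ang 21.052997949670953 radial ang 21.847135491279275
wrist 231 line ctr [  4.604  -69.8081] line ang 85.24282758601318 radial ang 48.43409689116142
foot z (array([ 0,  0, 11, 10, 11, 10,  6,  4,  2,  6,  4,  4,  0,  0,  0]), array([ 3,  6,  9, 12, 15, 18, 21, 24, 27, 30, 33, 36, 39, 42, 45, 48]))
```

View pics/side8.png

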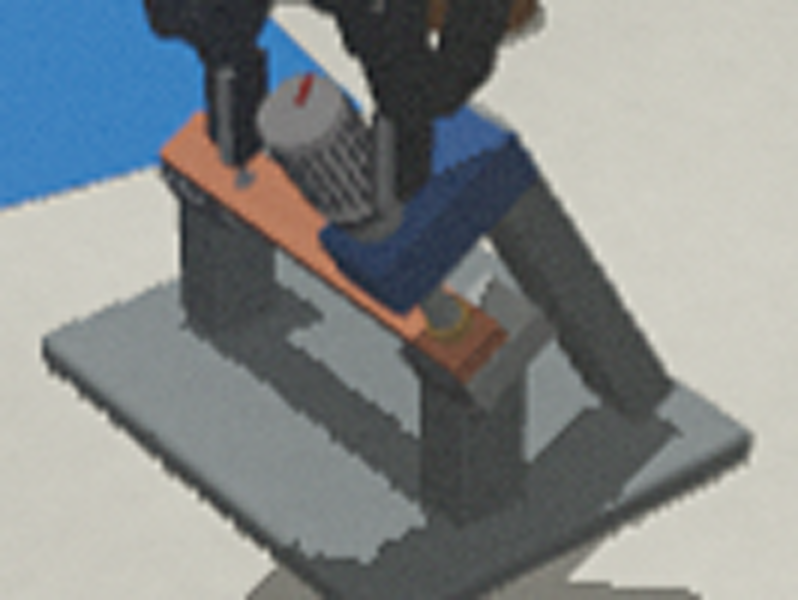

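The side crop shows the brass foot at (445,320) down on the bar, and the red line at (303,92) about 140° clockwise from where it started. That is more than the foot's travel needed, so the ratchet has already begun to slip. Two more strokes will make the slip clear.

Call:
{"method": "drive_tool", "body": {
  "increments": [
    {"dx":0,"dy":0,"dz":0,"spin":0},
    {"dx":0,"dy":0,"dz":0,"spin":0},
    {"dx":0,"dy":0,"dz":0,"spin":0},
    {"dx":0,"dy":0,"dz":0,"spin":-1},
    {"dx":0,"dy":0,"dz":0,"spin":-1},
    {"dx":0,"dy":0,"dz":0,"spin":-1},
    {"dx":0,"dy":0,"dz":0,"spin":-1},
    {"dx":0,"dy":0,"dz":0,"spin":-1},
    {"dx":0,"dy":0,"dz":0,"spin":-1},
    {"dx":0,"dy":0,"dz":0,"spin":-1},
    {"dx":0,"dy":0,"dz":0,"spin":-1},
    {"dx":0,"dy":0,"dz":0,"spin":-1}
  ],
  "hand": 0,
  "force": 30
}}

```text
time: 27.02
ee_pos: [0.5023, -0.1667, 0.197]
tcp_rot: [0.002, 0.103, 0.995, 0.001]
force: [7.9, 5.3, 8.6]
width: 0.0292
grip_force: 66.4
```

Call:
{"method": "drive_tool", "body": {
  "increments": [
    {"dx":0,"dy":0,"dz":0,"spin":0},
    {"dx":0,"dy":0,"dz":0,"spin":0},
    {"dx":0,"dy":0,"dz":0,"spin":1},
    {"dx":0,"dy":0,"dz":0,"spin":1},
    {"dx":0,"dy":0,"dz":0,"spin":1},
    {"dx":0,"dy":0,"dz":0,"spin":1},
    {"dx":0,"dy":0,"dz":0,"spin":1},
    {"dx":0,"dy":0,"dz":0,"spin":1},
    {"dx":0,"dy":0,"dz":0,"spin":1},
    {"dx":0,"dy":0,"dz":0,"spin":1},
    {"dx":0,"dy":0,"dz":0,"spin":1},
    {"dx":0,"dy":0,"dz":0,"spin":0}
  ],
  "hand": 50
}}

```text
time: 28.02
ee_pos: [0.5007, -0.1672, 0.196]
tcp_rot: [-0.0, -0.289, 0.957, 0.0]
force: [0.3, 0.3, 0.1]
width: 0.0496
grip_force: 0.0
```

Call:
{"method": "drive_tool", "body": {
  "increments": [
    {"dx":0,"dy":0,"dz":0,"spin":0},
    {"dx":0,"dy":0,"dz":0,"spin":0},
    {"dx":0,"dy":0,"dz":0,"spin":0},
    {"dx":0,"dy":0,"dz":0,"spin":-1},
    {"dx":0,"dy":0,"dz":0,"spin":-1},
    {"dx":0,"dy":0,"dz":0,"spin":-1},
    {"dx":0,"dy":0,"dz":0,"spin":-1},
    {"dx":0,"dy":0,"dz":0,"spin":-1},
    {"dx":0,"dy":0,"dz":0,"spin":-1},
    {"dx":0,"dy":0,"dz":0,"spin":-1},
    {"dx":0,"dy":0,"dz":0,"spin":-1},
    {"dx":0,"dy":0,"dz":0,"spin":-1}
  ],
  "hand": 0,
  "force": 30
}}

```text
time: 29.02
ee_pos: [0.5023, -0.1666, 0.197]
tcp_rot: [0.002, 0.104, 0.995, 0.001]
force: [7.7, 4.1, 7.9]
width: 0.029
grip_force: 66.2
```

Call:
{"method": "drive_tool", "body": {
  "increments": [
    {"dx":0,"dy":0,"dz":0,"spin":0},
    {"dx":0,"dy":0,"dz":0,"spin":0},
    {"dx":0,"dy":0,"dz":0,"spin":0},
    {"dx":0,"dy":0,"dz":0.8,"spin":0},
    {"dx":0,"dy":0,"dz":1,"spin":0},
    {"dx":0,"dy":0,"dz":1,"spin":0},
    {"dx":0,"dy":0,"dz":1,"spin":0},
    {"dx":-0.2,"dy":-0.5,"dz":0.5,"spin":0},
    {"dx":-0.4,"dy":-1,"dz":0,"spin":0},
    {"dx":-0.4,"dy":-1,"dz":0,"spin":0},
    {"dx":-0.4,"dy":-1,"dz":0,"spin":0},
    {"dx":0,"dy":0,"dz":0,"spin":0}
  ],
  "hand": 55
}}

```text
time: 30.02
ee_pos: [0.4713, -0.2404, 0.2816]
tcp_rot: [-0.0, 0.102, 0.995, -0.0]
force: [-0.0, -0.1, 0.2]
width: 0.0549
grip_force: 0.0
```

```bash
python3 st.py side9
cat > btn.py <<'E'
from bar import *
from fit import *
c={n:imaging.read_camera(n) for n in("wrist","side","scene")}
obs=[]
for n in c:
    for r in nets.tip_of("hold_top",n)[:1]:
        print(n,r["centre"],r["conf"],pt(c[n],r["centre"])); obs.append((c[n],r["centre"]))
    h=cv2.cvtColor(c[n]["img"],cv2.COLOR_RGB2HSV); m=((h[...,0]<8)|(h[...,0]>172))&(h[...,1]>120)
    P=cloud(c[n],m);P=P[(abs(P[:,0]-.414)<.04)&(abs(P[:,1]+.39)<.04)&(P[:,2]>.055)]
    if len(P)>5: print("   red",len(P),np.median(P,0),(P.min(0)+P.max(0))/2,np.ptp(P,0))
if len(obs)>1: print(*tri(obs))
R,t=frame([.5485,-.0855,np.radians(10.2),0])
for n in("side","scene"):
    h=cv2.cvtColor(c[n]["img"],cv2.COLOR_RGB2HSV); m=(h[...,0]<16)&(h[...,1]>105)
    q=(cloud(c[n],m)-t)@R*1000; q=q[(abs(q[:,0])<25)&(abs(q[:,1])<150)&(q[:,2]>-5)&(q[:,2]<20)]
    print("bar",n,len(q),np.percentile(q,2,axis=0),np.median(q,0),np.percentile(q,98,axis=0))
E
python3 btn.py
```

```text
30.0167 [ 0.4713 -0.2404  0.2816] tool y ang 78.23612482610729 [-0.4712  0.2723  0.1135  1.4126 -0.0008 -0.2659] [-0.0166 -0.0505  0.1512] 0.05487741482320166
moment [-0.0282 -0.0499  0.0448] grip 0.0
side 5 line ctr [  5.3676 -79.267 ] line ang 139.6266435446379 radial ang -38.48327712604221
wrist 71 line ctr [  4.1783 -75.3022] line ang 94.85788215513321 radial ang -4.1366540254655915
foot z (array([ 0,  1, 11, 11, 11,  9,  6,  3,  5,  6,  4,  4,  0,  0,  0]), array([ 3,  6,  9, 12, 15, 18, 21, 24, 27, 30, 33, 36, 39, 42, 45, 48]))
30.2167 [ 0.4727 -0.2371  0.2818] tool y ang 78.40024129700524 [-0.4651  0.2719  0.1135  1.4129  0.0002 -0.2626] [ 0.4576 -0.3233 -0.011 ] 0.05472549733153498
wrist [188.2, 154.9] 0.93 [ 0.4164 -0.3886  0.0671]
   red 561 [ 0.4133 -0.3874  0.0661] [ 0.4135 -0.3915  0.0618] [0.0307 0.0363 0.0133]
side [347.0, 348.4] 0.68 [ 0.4148 -0.3852  0.0668]
   red 249 [ 0.4127 -0.3942  0.0664] [ 0.4138 -0.3886  0.064 ] [0.0307 0.0375 0.0117]
scene [206.7, 181.8] 0.55 [ 0.4171 -0.3899  0.0648]
   red 66 [ 0.419  -0.3864  0.0675] [ 0.4165 -0.3875  0.0667] [0.0329 0.0307 0.0215]
[ 0.4163 -0.3881  0.0671] [np.float64(0.0005211677848951868), np.float64(0.002911787425051482), np.float64(0.0025867444757400842)]
bar side 371 [-12.6912 -90.5826   7.2943] [-4.6722 24.0572 11.327 ] [ 8.9925 85.4581 14.9988]
bar scene 242 [ -5.7685 -47.8361   1.4447] [10.1517 16.6314  9.5634] [17.693  86.5605 13.6757]
```

The cap has now turned about 210° while the foot stayed put, so the ratchet has clearly slipped. The bar is still centred. Next is the button at about (0.415, −0.3885, 0.067).

Call:
{"method": "drive_tool", "body": {
  "increments": [
    {"dx":-0.32,"dy":-0.84,"dz":0,"spin":0},
    {"dx":-0.32,"dy":-0.84,"dz":-0.8,"spin":0},
    {"dx":-0.32,"dy":-0.84,"dz":-1,"spin":0},
    {"dx":-0.32,"dy":-0.84,"dz":-1,"spin":0},
    {"dx":-0.32,"dy":-0.84,"dz":-1,"spin":0},
    {"dx":-0.32,"dy":-0.84,"dz":-1,"spin":0},
    {"dx":-0.32,"dy":-0.84,"dz":-1,"spin":0},
    {"dx":-0.32,"dy":-0.84,"dz":-1,"spin":0},
    {"dx":-0.32,"dy":-0.84,"dz":-1,"spin":0},
    {"dx":0,"dy":0,"dz":-0.6,"spin":0},
    {"dx":0,"dy":0,"dz":0,"spin":0},
    {"dx":0,"dy":0,"dz":0,"spin":0}
  ],
  "hand": 0
}}

```text
time: 31.52
ee_pos: [0.415, -0.3881, 0.114]
tcp_rot: [-0.0, 0.101, 0.995, 0.0]
force: [0.8, -0.1, 0.6]
width: 0.0
grip_force: 0.0
```

Call:
{"method": "drive_tool", "body": {
  "increments": [
    {"dx":0,"dy":0,"dz":-0.5,"spin":0},
    {"dx":0,"dy":0,"dz":-0.5,"spin":0},
    {"dx":0,"dy":0,"dz":-0.3,"spin":0},
    {"dx":0,"dy":0,"dz":-0.2,"spin":0},
    {"dx":0,"dy":0,"dz":0,"spin":0},
    {"dx":0,"dy":0,"dz":0,"spin":0}
  ]
}}

```text
time: 32.02
ee_pos: [0.4153, -0.3883, 0.0842]
tcp_rot: [0.0, 0.101, 0.995, 0.0]
force: [1.1, 2.9, 3.3]
width: 0.0002
grip_force: 1.6
```

Call:
{"method": "drive_tool", "body": {
  "increments": [
    {"dx":0,"dy":0,"dz":-0.1,"spin":0},
    {"dx":0,"dy":0,"dz":-0.05,"spin":0},
    {"dx":0,"dy":0,"dz":0,"spin":0},
    {"dx":0,"dy":0,"dz":0,"spin":0}
  ]
}}

```text
time: 32.35
ee_pos: [0.4154, -0.3886, 0.0827]
tcp_rot: [0.001, 0.101, 0.995, -0.0]
force: [-5.1, 8.0, 24.2]
width: -0.0002
grip_force: 12.0
```

Call:
{"method": "drive_tool", "body": {
  "increments": [
    {"dx":0,"dy":0,"dz":0.5,"spin":0},
    {"dx":0,"dy":0,"dz":1,"spin":0},
    {"dx":0,"dy":0,"dz":1,"spin":0},
    {"dx":0,"dy":0,"dz":1,"spin":0},
    {"dx":0,"dy":0,"dz":1,"spin":0},
    {"dx":0,"dy":0,"dz":1,"spin":0},
    {"dx":0,"dy":0,"dz":0,"spin":0},
    {"dx":0,"dy":0,"dz":0,"spin":0}
  ]
}}

```text
time: 33.02
ee_pos: [0.4156, -0.3891, 0.1921]
tcp_rot: [0.001, 0.101, 0.995, -0.001]
force: [0.6, -0.4, 0.4]
width: -0.0001
grip_force: 0.0
```

```bash
python3 btn.py; python3 st.py side10|tail -3
```

```text
33.0167 [ 0.4156 -0.3891  0.1921] tool y ang 78.42117294744976 [-0.7524  0.3709  0.0245  1.2223 -0.0003 -0.5503] [ 0.6203 -0.373   0.3788] -0.00012736797140780245
wrist [319.4, 191.4] 0.98 [ 0.412  -0.3891  0.0667]
   red 1415 [ 0.4077 -0.3886  0.0665] [ 0.4112 -0.3892  0.1645] [0.0407 0.0781 0.2187]
side [347.8, 349.3] 0.81 [ 0.4161 -0.3856  0.0644]
   red 255 [ 0.4123 -0.3945  0.0665] [ 0.414  -0.3884  0.0637] [0.0312 0.038  0.0135]
scene [208.5, 181.5] 0.38 [ 0.4187 -0.3837  0.0673]
   red 58 [ 0.418  -0.3864  0.0667] [ 0.4082 -0.3764  0.368 ] [0.0478 0.0462 0.6194]
[ 0.4148 -0.3866  0.0635] [np.float64(0.0032939361895806076), np.float64(0.0018359119491364781), np.float64(0.0022326936814464344)]
bar side 154 [-12.4874  27.2478   8.3713] [-3.6234 61.5926 11.399 ] [ 9.1562 87.9491 14.542 ]
bar scene 240 [ -5.0698 -47.4256   1.8059] [10.2436 19.0709  9.5196] [17.8218 87.0215 13.0214]
33.3167 [ 0.4149 -0.3883  0.1903] tool y ang 78.426278095936 [-0.7523  0.3725  0.0224  1.222  -0.0001 -0.5503] [0.6682 0.1204 0.0689] 3.1522604920022406e-05
moment [ 0.0212 -0.0194 -0.0216] grip 0.0
foot z (array([0, 0, 0, 0, 0, 0, 0, 0, 0, 0, 0, 0, 0, 0, 0]), array([ 3,  6,  9, 12, 15, 18, 21, 24, 27, 30, 33, 36, 39, 42, 45, 48]))
```

The button came back up, the bar is still in place as far as the cameras see it (the arm hides its spindle end), and the arm touches nothing.

```bash
python3 -c "from workcell import finish_job; print(finish_job())"
```

```text
the job is handed in; nothing more can be done
None
```

I handed the job in at about 33 s: the copper bar is clamped and roughly centred in the cradle, the ratchet clearly slipped before I pressed and released the hold button, and the aluminium bar, spool and tub were left alone; the hand-in gave no verdict, and the arm hid the spindle end of the bar in the last side view.

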